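# Brush off the soap case lid and hold it open

### The arm

A 6-joint arm with a two-finger parallel gripper is mounted at the origin on a cart in front of the work surface, level with it; the furniture and walls round the work are solid. World frame = base frame: x ahead of the robot, y to its left, z up, the work surface at z = 0. Lengths are in m, angles in rad, forces in N, time in s.
With the tool pointing down it reaches from about 0.35 to 0.975 m from the base axis. Payload 4.9 kg.
Tool frame: the origin (TCP) lies at the very end of the fingers, on their centre line; the grasp point (between the pads) lies 19 mm behind it (ctrl.pinch_z is the distance from the TCP to the grasp point, in m); z points along the fingers, y is the direction in which the jaws open and shut (so a half turn about z gives the same grasp; the last joint's range is limited). The gripper opens to 85 mm and grips with 20 to 120 N. Pads are 22 mm wide; open, the fingers measure 114 mm over their backs; the gripper's body (76 mm by 85 mm) begins 54 mm behind the grasp point. The pads swing forward as they close: fully open they stand 13 mm farther back than shut.
Start: joints at [1.15, 0.053, 1.613, -0, 1.476, -0.119], TCP at [0.186, 0.597, 0.231] pointing down, gripper open.
Joint ranges: [-3.01, 3.01], [-1.01, 2.22], [0.06, 2.58], [-1.02, 4.17], [0.09, 2.62], [-3.14, 3.14]. Speed limits (rad/s): [2.57, 2.57, 3.14, 3.14, 3.14, 3.14].

### API

Orientations are given as a rotation vector (axis times angle).
In Python, from station import ctrl gives the robot as it stands.
- The arm moves only by the tool carry_out, never from a script. Its argument "series" is a list of rows, each a list of 7 numbers: the shift along the world's x, y, z each as a share of 0.025 m, from -1 to 1, then the turn, a rotation vector about the world's x, y, z each as a share of 0.1 rad, from -1 to 1, then the opening, from 0 (shut) to 1 (fully open). A call has 1 to 12 rows; each row shifts and turns the commanded pose from where the row before left it; what a row does not reach is not made up. A row lasts 1/10 s, in which the tool goes at most 50 mm and 8.59 degrees, less where a joint would pass 70% of its speed; a pose out of reach is approached as far as the arm can. A call with a number of a shift or a turn outside -1 to 1 is refused whole. A call with a gripper value outside its range is refused whole. The fingers move at their own pace and stop on an object; "grip_force" is the grip in N (left out, the last holds). Time passes only in rows, so rows that do not move let the fingers close. It gives the time, the measured TCP pose, the force and the opening at its end, in the units of the state.
- ctrl.get_obs(): the state, without advancing time (a new reading comes with each control period).
- ctrl.get_image(name): name is "side" or "top"; returns a dict with "frame" (480x640x3 uint8, blue, green, red), "fx", "fy", "cx", "cy" (pixels), "R" (3x3) and "t" (3): a world point X has camera coordinates R X + t. Camera axes: x right, y down, z forward; pixel columns grow to the right and rows downward; lengths in m; the calibration is good to about 2 mm. A picture is of the moment at which its call begins. There is no depth.
- ctrl.finish_job(): hands the job in, once; it reports no verdict.
Trained networks look in a picture, given as the dict that the camera call returned (one of the last four; its "shot" number tells which), for a name from the list of things; names that differ only in an ending like _2 or _b are one class to them, and where a whole thing is asked for, a point or a joint stands for the part that bears it (a point fixed in the world has none). Each returns a list of dicts, best first, with "p" (0 to 1); they miss things now and then, are a little off and sometimes report something else, mostly with a low value. They report only what shows in the picture. A call takes as long as a camera call.
- ctrl.trace(picture, name): "mask" (480x640 bool, what is visible of it) and "rect" ([left, top, width, height] as shares, 0 to 1, of the picture: columns of its width, rows of its height, round what is visible of it).
- ctrl.mark_of(picture, name): "position" ([column, row] as shares, 0 to 1, of the picture: columns of its width, rows of its height: a listed point, or the origin of a listed thing).
The state is a dict: "t": time; "q": joint angles; "dq": joint speeds; "effort": joint torques, N m; "tool_pos": TCP position; "tool_rot": TCP orientation; "contact_force": force on the tool from outside, world axes, zero at the start; "wrist_torque": the same for the moment, N m; "opening": finger opening in m.
Only numpy, scipy, OpenCV 4.12 (cv2) and the standard library are available. Lean on these libraries where they do the work, as an engineer would, in place of code of your own. Each camera call takes 0.05 s, during which the arm holds its last target.

### The job

The lid of the soap case is littered with soap chips: with the counter brush, sweep all five of them off the lid into the empty green tray beside the case, and lay the brush back on the counter, bristles down. Then raise the lid to 40 degrees from shut and hold it there, still, so that I can look the soaps over; the lid falls shut by itself, so finish while holding it. Keep the lid shut until the chips are in the tray, and leave the tea glass, the scoop and the other soaps alone.

Things in the scene. Friction and masses are not known exactly. Their poses are not given: they have to be found in the camera images.
- soap_case: wooden soap case, fixed to the counter, 154 (x) x 185 (y) x 68 mm, closed by a lid. Origin: centre of its underside on the counter; x points from its front (lid handle) to its back (hinge), y along the hinge, z up. It stands turned so that its front looks to the robot's left and its y roughly away from the robot. The green tray stands against its far end (+y); its near end (-y) is free
- lid_face (a point): centre of the white upper face of the lid, 80 mm above the counter when shut; moves with the lid; its axes are the case's when shut. The lid is 166 (x) x 210 (y) mm, about 0.4 kg, 12 mm thick with the hinge at its back edge; wooden beads 6 mm wide and 6 mm high stand up along its front and back edges (154 mm between them), the two ends (+y, -y) are open. The lid overhangs each end of the case by 12 mm
- lid_bar (a point): middle of the lid's steel bar handle: a round bar 12 mm thick, 96 mm long along the case's y, its axis 45 mm in front of the lid's front edge and 74 mm above the counter when shut, carried by two arms at 41 mm either side of the middle; open space above, below and between bar and lid. Moves with the lid (along an arc of radius 208 mm about the hinge); the round bar can turn between gripper fingers
- lid_hinge (a point): middle of the lid's hinge line, 68 mm above the counter, 80 mm behind the case's centre; the line runs along the case's y
- board_lid (a joint): angle of the lid, rad: 0 shut, grows as the front edge rises, stop at 1.5; 40 degrees is 0.698. Nearly free hinge: the lid falls shut when let go
- crumb_tray: empty green painted tray, fixed, 160 (x) x 110 (y) x 36 mm, walls and floor 4 mm. Origin: centre of its underside; axes as the case's. It stands against the far (+y) end of the case, its near wall under the overhanging edge of the lid, so chips pushed over that edge drop into it
- counter_brush: wooden hand brush for soap crumbs, 42 (x) x 150 (y, its long axis) x 38 mm, about 90 g, rigid. Origin: centre of its underside (bristle tips), z up when the bristles are down. Bristle block 30 x 128 mm, 0 to 24 mm up; wooden back 42 x 150 mm, 24 to 38 mm up: grasp it across the 42 mm. Starts lying bristles down on the counter near its front edge, left of the case.
- bay_sill (a point): middle of the top of the wooden sill that runs slantwise between robot and counter, 65 mm wide, 635 mm long, top 125 mm above the counter. The bay above it is open; a thick upright post stands at each end (about 0.17 m ahead and 0.10 m right, and 0.54 m ahead and 0.53 m left of the robot base): reach in over the sill, between the posts
- chip_1: soap chip, amber yellow, 18 x 13 x 8 mm, 10 g, lies on the lid at first; origin: centre of its underside as placed, z up
- chip_2: soap chip, olive green, 18 x 13 x 8 mm, 10 g, lies on the lid at first; origin: centre of its underside as placed, z up
- chip_3: soap chip, orange, 18 x 13 x 8 mm, 10 g, lies on the lid at first; origin: centre of its underside as placed, z up
- chip_4: soap chip, brown, 18 x 13 x 8 mm, 10 g, lies on the lid at first; origin: centre of its underside as placed, z up
- chip_5: soap chip, olive green, 18 x 13 x 8 mm, 10 g, lies on the lid at first; origin: centre of its underside as placed, z up
- tea_glass: tea glass, 62 mm across, 86 mm tall, loose on the counter to the right of the case; origin: centre of its underside. To be left alone
- scoop: grey tin scoop with handle, 62 x 157 (y) x 40 mm, loose on the counter, right of the case; origin: centre of its underside. To be left alone
- soap_10: white soap bar, 61 x 93 x 50 mm, loose, right of the case; origin: centre of its underside. To be left alone
- soap_7: orange soap bar, 56 x 94 x 30 mm, loose, farther right; origin: centre of its underside. To be left alone

How it is judged:
On the way, in this order (a step that is already met when the one before it is completed fails the run):
1. the brush is held in the gripper with its bristles on the lid (contact force between the fingers and counter_brush above 1 N and contact force between counter_brush and board_lid above 0.05 N), for 0.1 s.
2. all five chips are in the green tray while the brush is still held (x of chip_1 in the frame of crumb_tray between -0.08 and 0.08 m and y of chip_1 in the frame of crumb_tray between -0.07 and 0.07 m and z of each of chip_1, chip_2, chip_3, chip_4, chip_5 in the frame of crumb_tray below 0.03 m and x of chip_2 in the frame of crumb_tray between -0.08 and 0.08 m and y of chip_2 in the frame of crumb_tray between -0.07 and 0.07 m and x of chip_3 in the frame of crumb_tray between -0.08 and 0.08 m and y of chip_3 in the frame of crumb_tray between -0.07 and 0.07 m and x of chip_4 in the frame of crumb_tray between -0.08 and 0.08 m and y of chip_4 in the frame of crumb_tray between -0.07 and 0.07 m and x of chip_5 in the frame of crumb_tray between -0.08 and 0.08 m and y of chip_5 in the frame of crumb_tray between -0.07 and 0.07 m and contact force between the fingers and counter_brush above 1 N), for 0.1 s.
3. the brush lies let go on the counter, bristles down, and the lid is shut (height (world z) of counter_brush below 0.006 m and angle between counter_brush's own z axis and vertical below 0.15 rad and horizontal distance between counter_brush and crumb_tray above 0.08 m and contact force between each of the arm, the fingers and counter_brush below 0.1 N and linear speed of counter_brush below 0.02 m/s and value of joint board_lid below 0.06 rad), for 0.2 s.
4. the lid is held at 40 degrees, within 6 (value of joint board_lid between 0.593 and 0.803 rad and contact force between any of the fingers, the arm and board_lid above 0.5 N), for 0.2 s.
At the end, for the whole second after the job is handed in: The arm holds the lid, still, at 40 degrees from shut, within 6 degrees (0.593 to 0.803 rad), and nothing else props it up; all five chips lie in the green tray; the brush lies untouched on the counter, bristles down, outside the tray (all of step 4 and velocity of joint board_lid between -0.1 and 0.1 rad/s and contact force between each of board_lid, the arm, the fingers and counter_brush below 0.1 N and x of chip_1 in the frame of crumb_tray between -0.08 and 0.08 m and y of chip_1 in the frame of crumb_tray between -0.07 and 0.07 m and z of each of chip_1, chip_2, chip_3, chip_4, chip_5 in the frame of crumb_tray below 0.03 m and x of chip_2 in the frame of crumb_tray between -0.08 and 0.08 m and y of chip_2 in the frame of crumb_tray between -0.07 and 0.07 m and x of chip_3 in the frame of crumb_tray between -0.08 and 0.08 m and y of chip_3 in the frame of crumb_tray between -0.07 and 0.07 m and x of chip_4 in the frame of crumb_tray between -0.08 and 0.08 m and y of chip_4 in the frame of crumb_tray between -0.07 and 0.07 m and x of chip_5 in the frame of crumb_tray between -0.08 and 0.08 m and y of chip_5 in the frame of crumb_tray between -0.07 and 0.07 m and height (world z) of counter_brush below 0.006 m and angle between counter_brush's own z axis and vertical below 0.15 rad and horizontal distance between counter_brush and crumb_tray above 0.08 m and linear speed of counter_brush below 0.02 m/s); the arm keeps its last pose, push and grip.
It fails at once if the lid is raised (over 0.12 rad) before all five chips are in the tray (value of joint board_lid above 0.12 rad and not ((x of chip_1 in the frame of crumb_tray between -0.08 and 0.08 m and y of chip_1 in the frame of crumb_tray between -0.07 and 0.07 m and z of chip_1 in the frame of crumb_tray below 0.03 m) and (x of chip_2 in the frame of crumb_tray between -0.08 and 0.08 m and y of chip_2 in the frame of crumb_tray between -0.07 and 0.07 m and z of chip_2 in the frame of crumb_tray below 0.03 m) and (x of chip_3 in the frame of crumb_tray between -0.08 and 0.08 m and y of chip_3 in the frame of crumb_tray between -0.07 and 0.07 m and z of chip_3 in the frame of crumb_tray below 0.03 m) and (x of chip_4 in the frame of crumb_tray between -0.08 and 0.08 m and y of chip_4 in the frame of crumb_tray between -0.07 and 0.07 m and z of chip_4 in the frame of crumb_tray below 0.03 m) and (x of chip_5 in the frame of crumb_tray between -0.08 and 0.08 m and y of chip_5 in the frame of crumb_tray between -0.07 and 0.07 m and z of chip_5 in the frame of crumb_tray below 0.03 m))).
It fails at once if the tea glass, the scoop or one of the other soaps is moved by more than 15 mm (distance of any of tea_glass, scoop, soap_10, soap_7 from where it was at the start of the episode above 0.015 m).
It also fails if it takes over 58 s, if anything falls off the work surface, if the arm or the gripper's body presses on something with over 40 N, if the wrist force passes 120 N, or if a joint passes its speed limit or range.

## Working session

There is one attempt and no reset: what is moved stays moved. The work goes in short steps, Python scripts to look and compute and a tool call to move; the robot and the scene stay as the last step left them, time stands still between calls to the robot, and variables do not carry over. Pictures are saved under pics/ and viewed, and the job is handed in when it is done.

Besides the shell and the picture viewer there is one more tool, called by a JSON object that holds its "op" and its "data". carry_out: Moves the arm, as the interface text tells. Shift numbers are shares of 0.025 m and turn numbers shares of 0.1 rad, none past 1 either way. Its arguments: {"type":"object","properties":{"series":{"type":"array"},"grip_force":{"type":"number"}},"required":["series"]}

```bash
ls; mkdir -p pics
cat > h.py <<'E'
import numpy as np, cv2
from station import ctrl
def ray(im,u,v):
    R=np.array(im["R"]);t=np.array(im["t"]).ravel()
    d=R.T@np.array([(u-im["cx"])/im["fx"],(v-im["cy"])/im["fy"],1.]);c=-R.T@t
    return c,d
def onplane(im,u,v,z):
    c,d=ray(im,u,v); return c+d*(z-c[2])/d[2]
def proj(im,X):
    R=np.array(im["R"]);t=np.array(im["t"]).ravel()
    X=np.atleast_2d(X);p=X@R.T+t
    return np.c_[p[:,0]/p[:,2]*im["fx"]+im["cx"],p[:,1]/p[:,2]*im["fy"]+im["cy"]]
def tri(ims,uvs):
    A=np.zeros((3,3));b=np.zeros(3)
    for im,(u,v) in zip(ims,uvs):
        c,d=ray(im,u,v);d=d/np.linalg.norm(d);P=np.eye(3)-np.outer(d,d);A+=P;b+=P@c
    return np.linalg.solve(A,b)
E
python3 - <<'E'
from h import *
for n in("side","top"):
    im=ctrl.get_image(n);cv2.imwrite(f"pics/{n}0.png",im["frame"])
    print(n,im["shot"],im["fx"],im["cx"],im["cy"],np.round(-np.array(im["R"]).T@np.array(im["t"]).ravel(),3),np.round(im["R"],2).tolist())
    for k in["soap_case","lid_face","lid_bar","lid_hinge","crumb_tray","counter_brush","bay_sill","chip_1","chip_2","chip_3","chip_4","tea_glass","soap_10","scoop"]:
        r=ctrl.mark_of(im,k)
        print(k,[(round(a["p"],2),round(a["position"][0]*640,1),round(a["position"][1]*480,1)) for a in r[:4]])
o=ctrl.get_obs();print({k:np.round(v,3).tolist() for k,v in o.items()},ctrl.pinch_z)
E
```

```text
pics
side 1 489.0400766797084 319.4507186906925 241.78362790297678 [ 0.313 -1.017  0.459] [[0.96, -0.27, -0.0], [-0.09, -0.33, -0.94], [0.25, 0.91, -0.34]]
soap_case [(0.96, 334.6, 278.3)]
lid_face [(0.3, 356.5, 245.0)]
lid_bar [(0.7, 314.3, 231.2)]
lid_hinge [(0.88, 348.1, 261.2)]
crumb_tray [(0.66, 390.0, 270.2)]
counter_brush [(0.67, 257.5, 255.9)]
bay_sill []
chip_1 [(0.61, 345.4, 243.5), (0.56, 354.0, 240.2), (0.42, 324.1, 244.2), (0.42, 341.2, 250.3)]
chip_2 [(0.61, 345.4, 243.5), (0.56, 354.0, 240.2), (0.42, 324.1, 244.2), (0.42, 341.2, 250.3)]
chip_3 [(0.61, 345.4, 243.5), (0.56, 354.0, 240.2), (0.42, 324.1, 244.2), (0.42, 341.2, 250.3)]
chip_4 [(0.61, 345.4, 243.5), (0.56, 354.0, 240.2), (0.42, 324.1, 244.2), (0.42, 341.2, 250.3)]
tea_glass [(0.78, 372.7, 310.3)]
soap_10 [(0.83, 400.6, 347.9), (0.61, 330.4, 333.3)]
scoop [(0.63, 342.7, 369.2)]
top 2 552.5058223029515 322.60599266323845 245.21266938101493 [ 0.401 -0.109  1.27 ] [[0.03, -1.0, -0.02], [-0.99, -0.03, -0.12], [0.12, 0.03, -0.99]]
soap_case [(0.62, 307.0, 222.7), (0.4, 309.0, 157.2)]
lid_face [(0.81, 306.6, 213.9)
[... 418 characters left out ...]
224.5), (0.46, 307.2, 191.1)]
chip_3 [(0.56, 304.4, 203.8), (0.54, 320.9, 214.2), (0.49, 310.2, 224.5), (0.46, 307.2, 191.1)]
chip_4 [(0.56, 304.4, 203.8), (0.54, 320.9, 214.2), (0.49, 310.2, 224.5), (0.46, 307.2, 191.1)]
tea_glass [(0.93, 380.0, 213.4), (0.53, 443.2, 211.0)]
soap_10 [(0.96, 446.4, 213.5), (0.93, 409.2, 255.0)]
scoop [(0.43, 460.3, 262.5)]
{'t': 1.5, 'q': [1.15, 0.053, 1.613, -0.0, 1.476, -0.119], 'dq': [0.0, -0.001, -0.001, -0.001, 0.001, -0.001], 'effort': [0.001, -39.366, -37.046, -0.0, 0.001, 0.0], 'tool_pos': [0.186, 0.597, 0.231], 'tool_rot': [-0.472, -3.106, 0.0], 'contact_force': [-0.092, 0.27, -0.774], 'wrist_torque': [-0.027, -0.024, 0.01], 'opening': 0.085} 0.0187
```

View images.

Run:
```python
import cv2
a=cv2.imread("pics/top0.png");cv2.imwrite("pics/top0c.png",cv2.resize(a[120:320,160:500],None,fx=2.3,fy=2.3,interpolation=cv2.INTER_CUBIC))
a=cv2.imread("pics/side0.png");cv2.imwrite("pics/side0c.png",cv2.resize(a[190:400,200:500],None,fx=2.6,fy=2.6,interpolation=cv2.INTER_CUBIC))
```

```text
(no output)
```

View pics/top0.png

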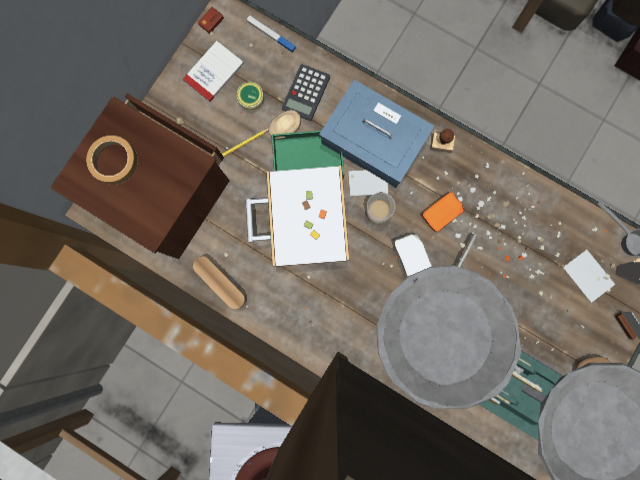

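View pics/side0.png

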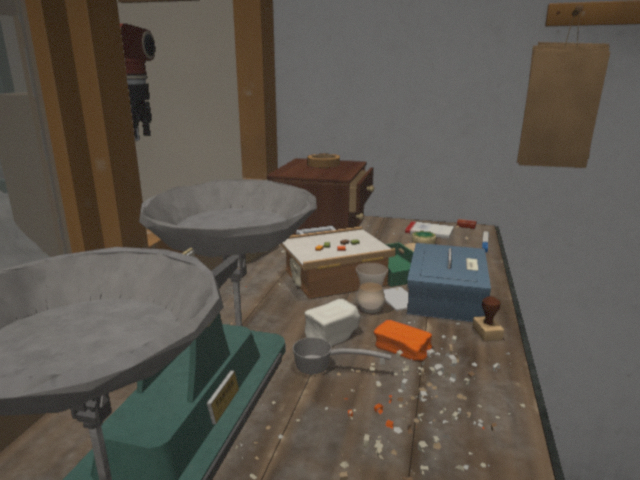

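```bash
ls pics
```

```text
side0.png
side0c.png
top0.png
top0c.png
```

View pics/top0c.png

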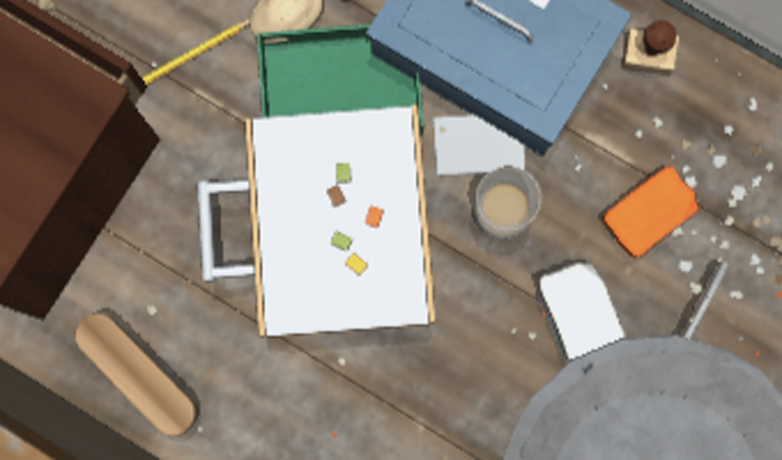

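View pics/side0c.png

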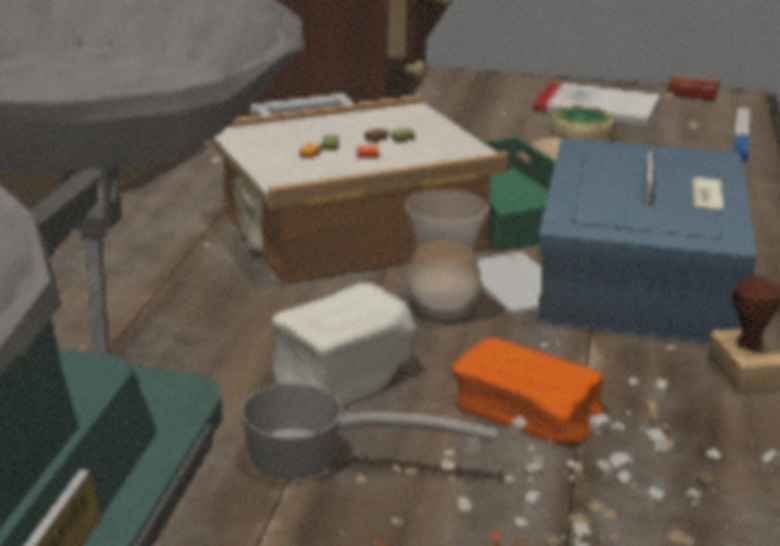

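```bash
cat >> h.py <<'E'
def top_saved():
    return dict(np.load("top.npz"))
E
python3 - <<'E'
from h import *
im=ctrl.get_image("top")
np.savez("top.npz",**{k:np.array(im[k]) for k in("fx","fy","cx","cy","R","t")})
ms=ctrl.trace(im,"lid_face");bs=ctrl.trace(im,"counter_brush")
im2=ctrl.get_image("side");np.savez("side.npz",**{k:np.array(im2[k]) for k in("fx","fy","cx","cy","R","t")})
c=lambda u,v:(u/2.3+160,v/2.3+120)
print("lid (beads outer top z .086)")
for n,u,v in[("FL far-front",248,119),("near front",262,335),("near back",433,322),("far back",413,107)]:
    print(n,np.round(onplane(im,*c(u,v),0.083),4))
print("bar ends")
for u,v in[(203,187),(208,274)]: print(np.round(onplane(im,*c(u,v),0.08),4))
print("chips")
for u,v in[(344,172),(336,196),(374,216),(342,240),(357,264)]: print(np.round(onplane(im,*c(u,v),0.088),4))
for nm,r in(("lid",ms),("brush",bs)):
    for a in r[:2]:
        m=a["mask"].astype(np.uint8);cs=cv2.findContours(m,0,2)[0];k=max(cs,key=cv2.contourArea)
        rc=cv2.minAreaRect(k);bx=cv2.boxPoints(rc);z=0.08 if nm=="lid" else 0.038
        W=np.array([onplane(im,u,v,z)[:2] for u,v in bx]);print(nm,a["p"],m.sum(),np.round(W,4).tolist(),"c",np.round(W.mean(0),4),"sides",np.round(np.linalg.norm(np.diff(W,axis=0),axis=1),4),"ang",[round(float(np.degrees(np.arctan2(*(W[i+1]-W[i])[::-1]))),2) for i in range(2)])
print("misc tall box corners, blue box, glass, pan")
for n,u,v,z in[("tall top r",228,180,.2),("tall top low",164,238,.2),("blue left low",320,145,.1),("blue bottom",398,184,.1),("glass",380,207,.086),("tray farL",274,134,.036),("tray farR",340,131,.036),("pan left edge",378,335,.15)]:
    print(n,np.round(onplane(im,u,v,z),3))
print(ctrl.get_obs()["t"])
E
```

```text
lid (beads outer top z .086)
FL far-front [0.7089 0.0466 0.083 ]
near front [0.5016 0.0248 0.083 ]
near back [ 0.5182 -0.1353  0.083 ]
far back [ 0.7244 -0.1112  0.083 ]
bar ends
[0.6421 0.0874 0.08  ]
[0.5584 0.0787 0.08  ]
chips
[ 0.6583 -0.0474  0.088 ]
[ 0.6349 -0.0406  0.088 ]
[ 0.6167 -0.0771  0.088 ]
[ 0.5929 -0.0477  0.088 ]
[ 0.5705 -0.0625  0.088 ]
lid 0.56 7421 [[0.7042, 0.1038], [0.7271, -0.1162], [0.5176, -0.1374], [0.4948, 0.0777]] c [ 0.6109 -0.018 ] sides [0.2212 0.2105 0.2164] ang [-84.05, -174.2]
lid 0.15 720 [[0.6693, -0.1707], [0.6708, -0.2319], [0.602, -0.2328], [0.6004, -0.172]] c [ 0.6356 -0.2018] sides [0.0612 0.0688 0.0608] ang [-88.6, -179.24]
brush 0.77 1157 [[0.4982, 0.2222], [0.5295, 0.1934], [0.4294, 0.0847], [0.3987, 0.1134]] c [0.4639 0.1534] sides [0.0425 0.1478 0.042 ] ang [-42.57, -132.65]
misc tall box corners, blue box, glass, pan
tall top r [0.66 0.11 0.2 ]
tall top low [0.54 0.23 0.2 ]
blue left low [ 0.767 -0.067  0.1  ]
blue bottom [ 0.684 -0.238  0.1  ]
glass [ 0.635 -0.201  0.086]
tray farL [0.811 0.042 0.036]
tray farR [ 0.821 -0.11   0.036]
pan left edge [ 0.363 -0.197  0.15 ]
1.7
```

{"op": "carry_out", "data": {"series": [[0.53, -0.85, 0, 0, 0, -0.96, 1], [0.53, -0.85, 0, 0, 0, -0.96, 1], [0.53, -0.85, 0, 0, 0, -0.96, 1], [0.53, -0.85, 0, 0, 0, -0.96, 1], [0.53, -0.85, 0, 0, 0, -0.96, 1], [0.53, -0.85, 0, 0, 0, -0.96, 1], [0.53, -0.85, 0, 0, 0, -0.96, 1], [0.53, -0.85, 0, 0, 0, -0.96, 1], [0.53, -0.85, 0, 0, 0, -0.96, 1], [0.53, -0.85, 0, 0, 0, -0.96, 1]]}}

```text
t: 2.7
tool_pos: [0.3187, 0.3834, 0.2315]
tool_rot: [1.858, 2.533, 0.001]
contact_force: [-0.8, -1.0, 0.5]
opening: 0.0853
```

```bash
cat >> h.py <<'E'
from scipy.spatial.transform import Rotation as Ro
def st():
    o=ctrl.get_obs();R=Ro.from_rotvec(o["tool_rot"]).as_matrix()
    print("t",round(float(o["t"]),2),"tcp",np.round(o["tool_pos"],4),"jaw",round(float(np.degrees(np.arctan2(R[1,1],R[0,1]))),2),"zax",np.round(R[:,2],3),"F",np.round(o["contact_force"],2),"op",round(float(o["opening"]),4),"q",np.round(o["q"],2))
    return o
CC=np.array([.6133,-.0438]);YA=np.radians(6.2)
YH=np.array([np.cos(YA),np.sin(YA)]);XH=np.array([np.sin(YA),-np.cos(YA)])
def case(x,y): return CC+x*XH+y*YH
def incase(p): d=np.array(p)[:2]-CC; return np.round([d@XH,d@YH],4)
E
python3 - <<'E'
from h import *
st()
E
```

```text
t 2.7 tcp [0.3187 0.3834 0.2315] jaw 17.49 zax [ 0.  0. -1.] F [-0.78 -0.99  0.48] op 0.0853 q [ 0.73 -0.26  1.9   0.    1.5   0.42]
```

{"op": "carry_out", "data": {"series": [[0.53, -0.84, 0, 0, 0, -0.95, 1], [0.53, -0.84, 0, 0, 0, -0.95, 1], [0.53, -0.84, 0, 0, 0, -0.95, 1], [0.53, -0.84, 0, 0, 0, -0.95, 1], [0.53, -0.84, 0, 0, 0, -0.95, 1], [0.53, -0.84, 0, 0, 0, -0.95, 1], [0.53, -0.84, 0, 0, 0, -0.95, 1], [0.53, -0.84, 0, 0, 0, -0.95, 1], [0.53, -0.84, -0.5, 0, 0, -0.95, 1], [0.53, -0.84, -0.8, 0, 0, -0.95, 1], [0.53, -0.84, -1, 0, 0, -0.95, 1], [0, 0, -1, 0, 0, 0, 1]]}}

```text
t: 3.9
tool_pos: [0.4656, 0.1513, 0.1486]
tool_rot: [2.874, 1.266, 0.003]
contact_force: [-0.4, 0.6, -0.5]
opening: 0.0853
```

Run:
```python
from h import *
st()
im=ctrl.get_image("top");cv2.imwrite("pics/t1.png",cv2.resize(im["frame"][180:360,120:360],None,fx=3,fy=3))
```

```text
t 3.9 tcp [0.4656 0.1513 0.1486] jaw -42.44 zax [ 0.002 -0.    -1.   ] F [-0.37  0.59 -0.48] op 0.0853 q [ 0.16 -0.21  2.01 -0.    1.35  0.9 ]
```

View pics/t1.png

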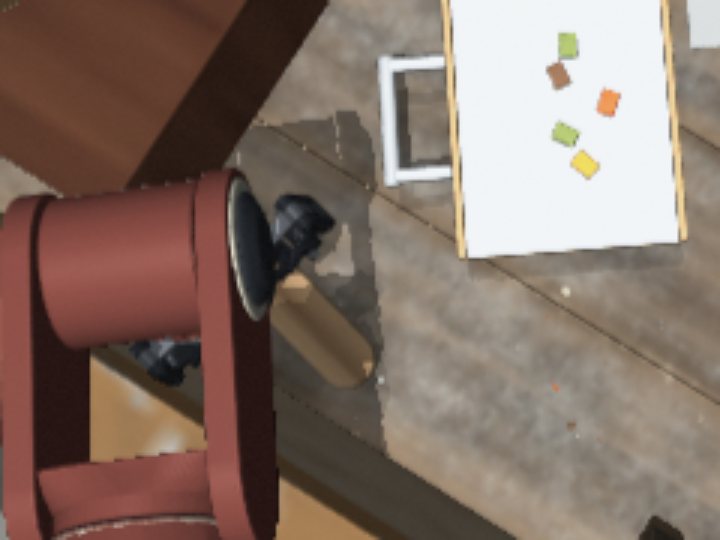

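{"op": "carry_out", "data": {"series": [[-0.06, 0.08, -1, 0, 0, 0, 1], [0, 0, -1, 0, 0, 0, 1], [0, 0, -1, 0, 0, 0, 1], [0, 0, -1, 0, 0, 0, 1], [0, 0, -0.7, 0, 0, 0, 1], [0, 0, -0.5, 0, 0, 0, 1], [0, 0, -0.3, 0, 0, 0, 1], [0, 0, 0, 0, 0, 0, 1]]}}

```text
t: 4.75
tool_pos: [0.4621, 0.1553, 0.0109]
tool_rot: [-2.871, -1.274, 0.002]
contact_force: [-0.1, 0.4, -0.2]
opening: 0.0854
```

Run:
```python
from h import *
st()
im=ctrl.get_image("top");cv2.imwrite("pics/t2.png",cv2.resize(im["frame"][180:360,120:360],None,fx=3,fy=3))
```

```text
t 4.75 tcp [0.4621 0.1553 0.0109] jaw -42.15 zax [-0.001 -0.    -1.   ] F [-0.1   0.4  -0.19] op 0.0854 q [ 0.17 -0.02  2.09  0.    1.08  0.91]
```

View pics/t2.png

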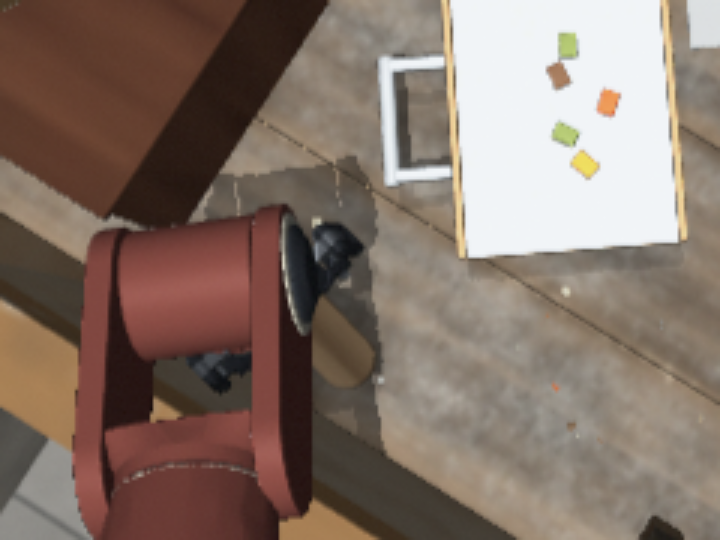

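{"op": "carry_out", "data": {"series": [[0.07, -0.08, 0, 0, 0, 0, 1], [0, 0, 0, 0, 0, 0, 0.3], [0, 0, 0, 0, 0, 0, 0.3], [0, 0, 0, 0, 0, 0, 0.3], [0, 0, 0, 0, 0, 0, 0.3], [0, 0, 0, 0, 0, 0, 0.3], [0, 0, 0, 0, 0, 0, 0.3]], "grip_force": 40}}

```text
t: 5.5
tool_pos: [0.4649, 0.1533, 0.012]
tool_rot: [2.872, 1.273, 0.002]
contact_force: [0.2, -0.3, 4.1]
opening: 0.0412
```

Run:
```python
from h import *
st()
```

```text
t 5.5 tcp [0.4649 0.1533 0.012 ] jaw -42.17 zax [ 0.001  0.    -1.   ] F [ 0.17 -0.27  4.11] op 0.0412 q [ 0.17 -0.02  2.08 -0.    1.08  0.9 ]
```

{"op": "carry_out", "data": {"series": [[0, 0, 0.6, 0, 0, 0, 0.3], [0, 0, 1, 0, 0, 0, 0.3], [0, 0, 1, 0, 0, 0, 0.3], [0, 0, 1, 0, 0, 0, 0.3], [0, 0, 1, 0, 0, 0, 0.3], [0.2, -0.6, 1, 0, 0, 0.9, 0.3], [0.3, -0.9, 0.4, 0, 0, 0.9, 0.3], [0.3, -0.9, 0, 0, 0, 0.9, 0.3], [0.3, -0.9, 0, 0, 0, 0.9, 0.3], [0.3, -0.9, 0, 0, 0, 0.9, 0.3]]}}

```text
t: 6.5
tool_pos: [0.4989, 0.0474, 0.1606]
tool_rot: [-2.511, -1.887, 0.001]
contact_force: [1.0, 0.6, -1.2]
opening: 0.0414
```

Run:
```python
from h import *
st()
im=ctrl.get_image("top");cv2.imwrite("pics/t3.png",im["frame"])
im=ctrl.get_image("side");cv2.imwrite("pics/s3.png",im["frame"])
```

```text
t 6.5 tcp [0.4989 0.0474 0.1606] jaw -16.16 zax [-0.001  0.    -1.   ] F [ 1.05  0.58 -1.22] op 0.0414 q [-0.05 -0.19  1.97  0.    1.37  0.23]
```

View pics/t3.png

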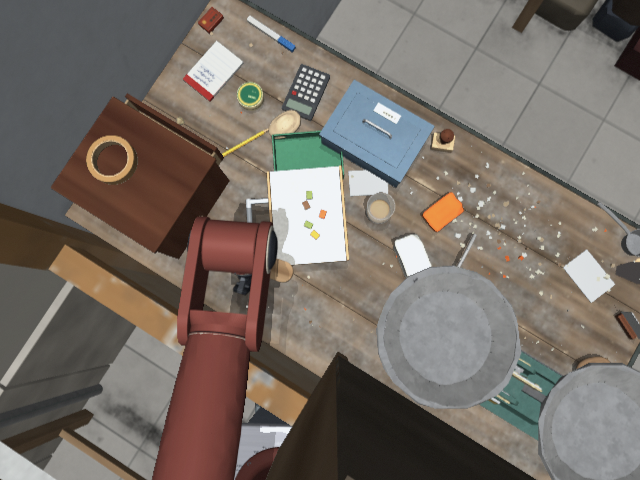

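View pics/s3.png

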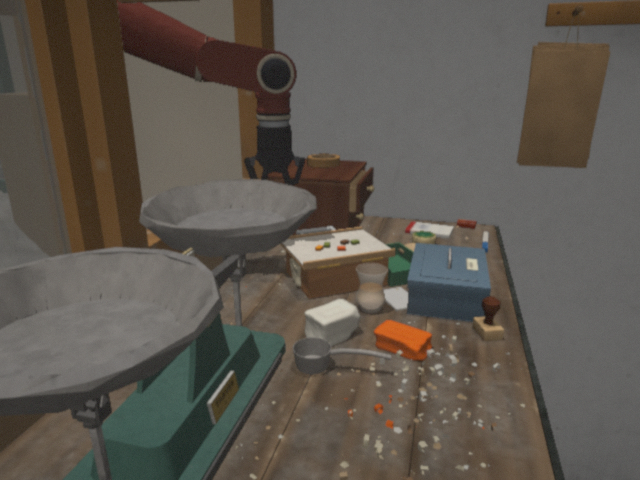

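{"op": "carry_out", "data": {"series": [[0.24, -0.8, 0, 0, 0, 0.78, 0.3], [0.24, -0.8, 0, 0, 0, 0.78, 0.3], [0.24, -0.8, -0.2, 0, 0, 0.78, 0.3], [0.24, -0.8, -0.4, 0, 0, 0.78, 0.3], [0.24, -0.8, -0.6, 0, 0, 0.78, 0.3], [0, 0, -0.4, 0, 0, 0, 0.3], [0, 0, -0.2, 0, 0, 0, 0.3], [0, 0, 0, 0, 0, 0, 0.3]]}}

```text
t: 7.4
tool_pos: [0.5281, -0.0505, 0.1149]
tool_rot: [-2.102, -2.331, 0.001]
contact_force: [-0.5, 0.0, -1.0]
opening: 0.0411
```

Run:
```python
from h import *
o=st();print(incase(o["tool_pos"]))
im=ctrl.get_image("top");cv2.imwrite("pics/t4.png",cv2.resize(im["frame"][120:320,180:420],None,fx=3,fy=3))
```

```text
t 7.4 tcp [ 0.5281 -0.0505  0.1149] jaw 5.94 zax [-0.003  0.001 -1.   ] F [-0.52  0.02 -1.01] op 0.0411 q [-0.24 -0.07  1.94  0.    1.28 -0.34]
[-0.0025 -0.0854]
```

View pics/t4.png

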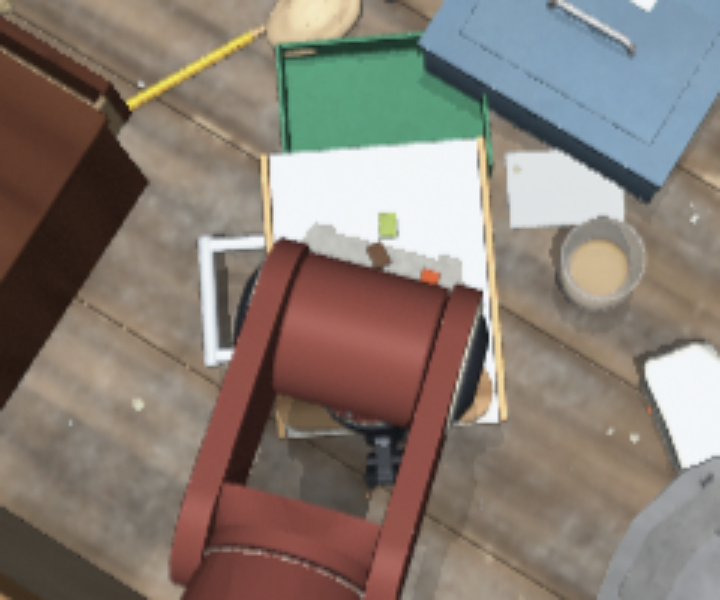

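{"op": "carry_out", "data": {"series": [[0.03, -0.08, -0.4, 0, 0, 0, 0.3], [0, 0, -0.3, 0, 0, 0, 0.3], [0, 0, -0.16, 0, 0, 0, 0.3], [0, 0, -0.08, 0, 0, 0, 0.3], [0, 0, 0, 0, 0, 0, 0.3]]}}

```text
t: 7.95
tool_pos: [0.5299, -0.0537, 0.0926]
tool_rot: [-2.103, -2.334, 0.0]
contact_force: [-0.2, 0.6, -1.0]
opening: 0.0415
```

{"op": "carry_out", "data": {"series": [[0, 0, -0.06, 0, 0, 0, 0.3], [0, 0, -0.04, 0, 0, 0, 0.3], [0, 0, 0, 0, 0, 0, 0.3]]}}

```text
t: 8.25
tool_pos: [0.5304, -0.0539, 0.0919]
tool_rot: [2.103, 2.334, 0.0]
contact_force: [-3.9, 1.7, 5.8]
opening: 0.0415
```

{"op": "carry_out", "data": {"series": [[0.2, 0.022, 0, 0, 0, 0, 0.3], [0.4, 0.043, 0, 0, 0, 0, 0.3], [0.48, 0.052, 0, 0, 0, 0, 0.3], [0.48, 0.052, 0, 0, 0, 0, 0.3], [0.48, 0.052, 0, 0, 0, 0, 0.3], [0.48, 0.052, 0, 0, 0, 0, 0.3], [0.48, 0.052, 0, 0, 0, 0, 0.3], [0.48, 0.052, 0, 0, 0, 0, 0.3]]}}

```text
t: 9.05
tool_pos: [0.6175, -0.0448, 0.092]
tool_rot: [2.103, 2.334, -0.002]
contact_force: [-5.5, -1.1, 7.1]
opening: 0.0414
```

Run:
```python
from h import *
o=st();print(incase(o["tool_pos"]))
im=ctrl.get_image("top");cv2.imwrite("pics/t5.png",cv2.resize(im["frame"][120:320,180:420],None,fx=3,fy=3))
im=ctrl.get_image("side");cv2.imwrite("pics/s5.png",cv2.resize(im["frame"][190:340,240:440],None,fx=3.5,fy=3.5))
```

```text
t 9.05 tcp [ 0.6175 -0.0448  0.092 ] jaw 5.96 zax [-0.    -0.001 -1.   ] F [-5.45 -1.07  7.09] op 0.0414 q [-0.19  0.16  1.74 -0.    1.24 -0.3 ]
[0.0014 0.0041]
```

View pics/t5.png

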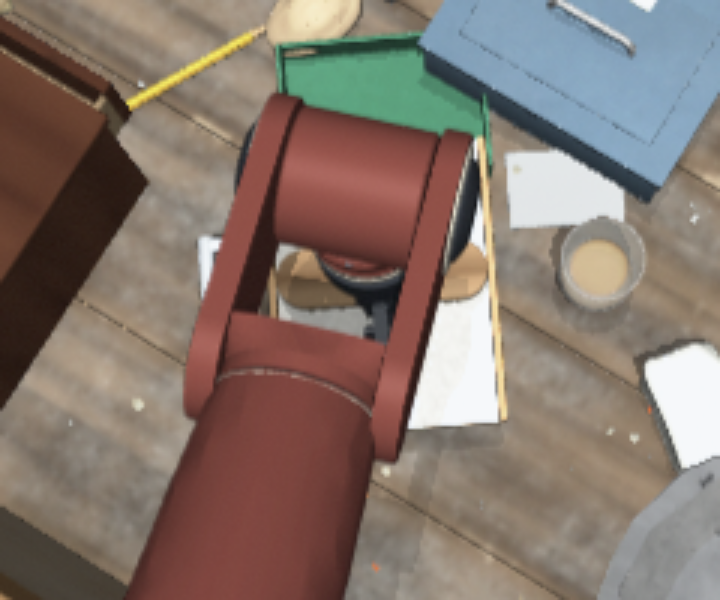

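View pics/s5.png

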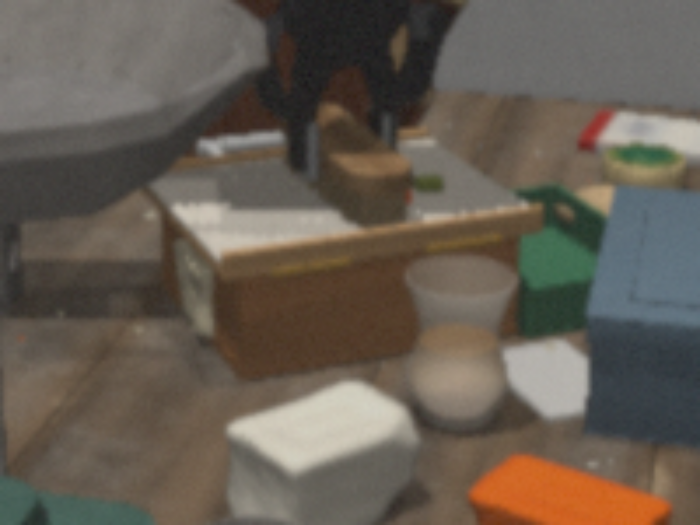

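{"op": "carry_out", "data": {"series": [[0.4, 0.043, 0, 0, 0, 0, 0.3], [0.48, 0.052, 0, 0, 0, 0, 0.3], [0.48, 0.052, 0, 0, 0, 0, 0.3], [0.48, 0.052, 0, 0, 0, 0, 0.3], [0.48, 0.052, 0, 0, 0, 0, 0.3], [0.48, 0.052, 0, 0, 0, 0, 0.3], [0.4, 0.043, 0, 0, 0, 0, 0.3], [0.4, 0.043, 0, 0, 0, 0, 0.3], [0.4, 0.043, 0, 0, 0, 0, 0.3], [0.4, 0.043, 0, 0, 0, 0, 0.3]]}}

```text
t: 10.15
tool_pos: [0.7267, -0.0329, 0.0919]
tool_rot: [-2.103, -2.333, 0.003]
contact_force: [-5.0, -0.8, 8.1]
opening: 0.0412
```

Run:
```python
from h import *
o=st();print(incase(o["tool_pos"]))
im=ctrl.get_image("top");cv2.imwrite("pics/t6.png",cv2.resize(im["frame"][80:280,200:440],None,fx=3,fy=3))
im=ctrl.get_image("side");cv2.imwrite("pics/s6.png",cv2.resize(im["frame"][190:340,240:440],None,fx=3.5,fy=3.5))
```

```text
t 10.15 tcp [ 0.7267 -0.0329  0.0919] jaw 5.95 zax [-0.002 -0.001 -1.   ] F [-5.01 -0.79  8.08] op 0.0412 q [-0.15  0.4   1.45 -0.    1.29 -0.25]
[0.0014 0.1139]
```

View pics/t6.png

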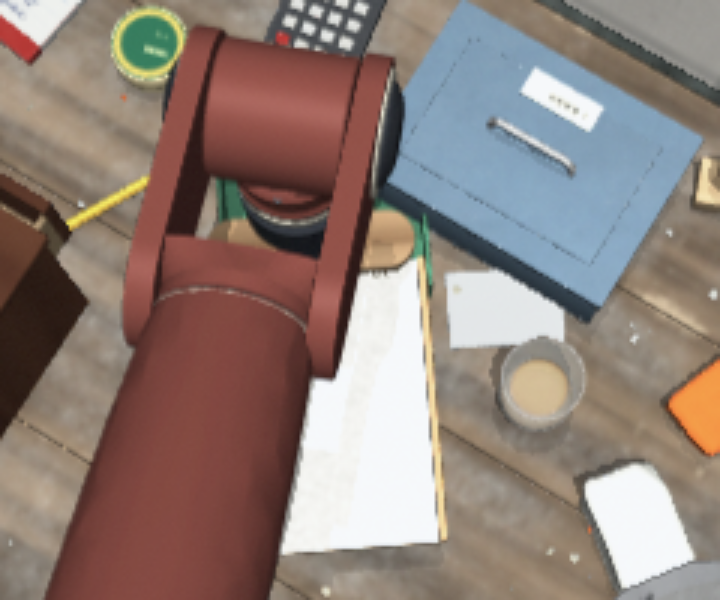

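View pics/s6.png

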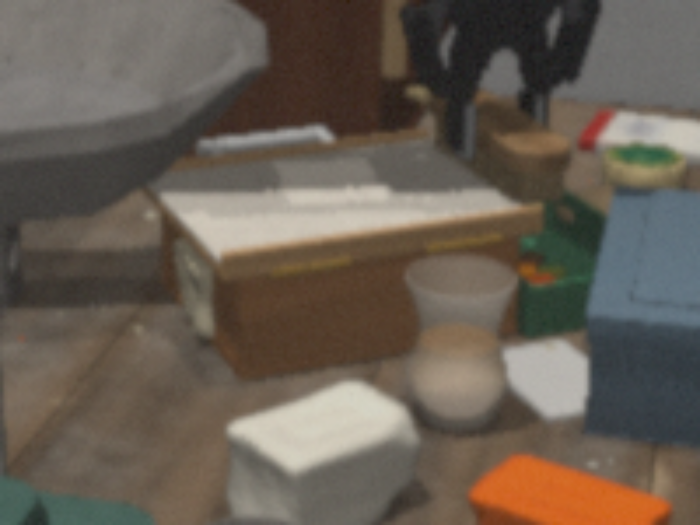

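{"op": "carry_out", "data": {"series": [[0.4, 0.043, 0, 0, 0, 0, 0.3], [0, 0, 0.3, 0, 0, 0, 0.3], [0, 0, 0.8, 0, 0, 0, 0.3], [0, 0, 1, 0, 0, 0, 0.3], [-0.4, 0.2, 0.9, 0, 0, 0, 0.3], [-0.9, 0.6, 0, 0, 0, -0.5, 0.3], [-0.9, 0.6, 0, 0, 0, -0.7, 0.3], [-0.9, 0.6, 0, 0, 0, -0.7, 0.3], [-0.9, 0.6, 0, 0, 0, -0.7, 0.3], [-0.9, 0.6, 0, 0, 0, -0.7, 0.3]]}}

```text
t: 11.25
tool_pos: [0.6134, 0.0491, 0.1667]
tool_rot: [2.46, 1.953, 0.002]
contact_force: [-0.9, -0.5, 0.3]
opening: 0.0415
```

Run:
```python
from h import *
o=st();print(incase(o["tool_pos"]))
im=ctrl.get_image("top");cv2.imwrite("pics/t7.png",cv2.resize(im["frame"][80:280,200:440],None,fx=3,fy=3))
im=ctrl.get_image("side");cv2.imwrite("pics/s7.png",cv2.resize(im["frame"][190:340,240:440],None,fx=3.5,fy=3.5))
```

```text
t 11.25 tcp [0.6134 0.0491 0.1667] jaw -13.12 zax [ 0.001  0.    -1.   ] F [-0.86 -0.49  0.34] op 0.0415 q [-0.04  0.08  1.7   0.    1.37  0.19]
[-0.0923  0.0102]
```

View pics/t7.png

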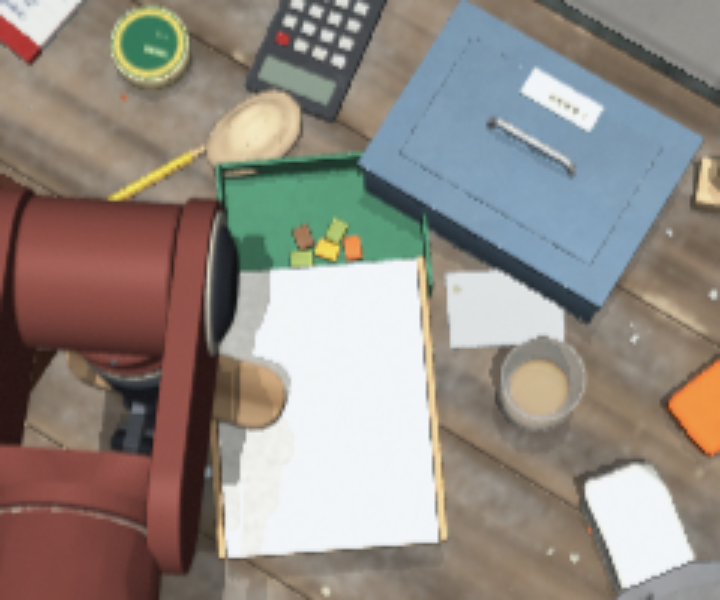

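View pics/s7.png

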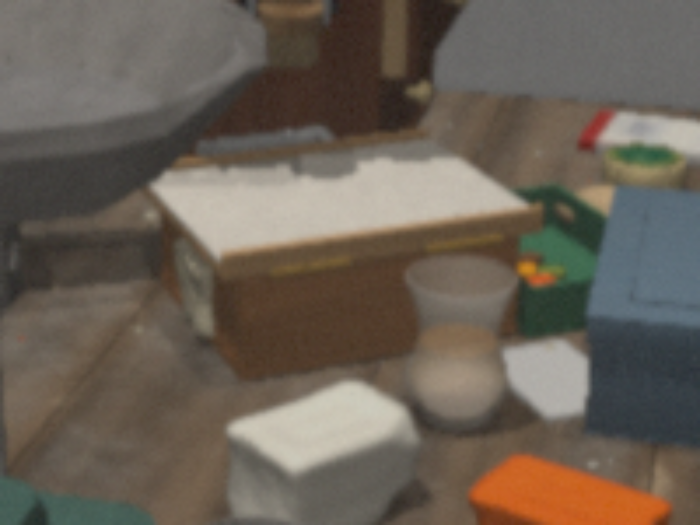

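{"op": "carry_out", "data": {"series": [[-0.85, 0.6, 0, 0, 0, -0.73, 0.3], [-0.85, 0.6, 0, 0, 0, -0.73, 0.3], [-0.85, 0.6, 0, 0, 0, -0.73, 0.3], [-0.85, 0.6, 0, 0, 0, -0.73, 0.3], [-0.85, 0.6, -0.3, 0, 0, -0.73, 0.3], [-0.85, 0.6, -0.6, 0, 0, -0.73, 0.3], [-0.85, 0.6, -0.9, 0, 0, -0.73, 0.3], [0, 0, -1, 0, 0, 0, 0.3], [0, 0, -1, 0, 0, 0, 0.3], [0, 0, -1, 0, 0, 0, 0.3], [0, 0, -0.7, 0, 0, 0, 0.3], [0, 0, -0.2, 0, 0, 0, 0.3]]}}

```text
t: 12.55
tool_pos: [0.4648, 0.1531, 0.0215]
tool_rot: [-2.872, -1.272, 0.004]
contact_force: [0.1, 0.2, -1.6]
opening: 0.0415
```

{"op": "carry_out", "data": {"series": [[0, 0, -0.2, 0, 0, 0, 0.3], [0, 0, -0.15, 0, 0, 0, 0.3], [0, 0, -0.04, 0, 0, 0, 0.3], [0, 0, 0, 0, 0, 0, 0.3]]}}

```text
t: 12.95
tool_pos: [0.4663, 0.1537, 0.0137]
tool_rot: [2.872, 1.272, 0.002]
contact_force: [-1.0, 1.2, -0.8]
opening: 0.0412
```

{"op": "carry_out", "data": {"series": [[0, 0, -0.06, 0, 0, 0, 0.3], [0, 0, -0.04, 0, 0, 0, 0.3], [0, 0, 0, 0, 0, 0, 0.3]]}}

```text
t: 13.25
tool_pos: [0.4664, 0.1537, 0.0119]
tool_rot: [2.872, 1.272, 0.001]
contact_force: [-2.9, -0.4, 6.0]
opening: 0.0412
```

{"op": "carry_out", "data": {"series": [[0, 0, 0, 0, 0, 0, 0.6], [0, 0, 0, 0, 0, 0, 1], [0, 0, 0, 0, 0, 0, 1], [0, 0, 0, 0, 0, 0, 1], [0, 0, 0, 0, 0, 0, 1], [0, 0, 0.4, 0, 0, 0, 1], [0, 0, 1, 0, 0, 0, 1], [0, 0, 1, 0, 0, 0, 1], [0, 0, 1, 0, 0, 0, 1], [0, 0, 1, 0, 0, 0, 1], [0, 0, 1, 0, 0, 0, 1]]}}

```text
t: 14.35
tool_pos: [0.4657, 0.1536, 0.1474]
tool_rot: [2.872, 1.272, 0.001]
contact_force: [0.2, -0.1, 0.2]
opening: 0.0851
```

Run:
```python
from h import *
o=st();print(incase(o["tool_pos"]))
im=ctrl.get_image("top");cv2.imwrite("pics/t8.png",cv2.resize(im["frame"][120:320,160:400],None,fx=3,fy=3))
r=ctrl.mark_of(im,"lid_bar");
im2=ctrl.get_image("side");r2=ctrl.mark_of(im2,"lid_bar")
for a in r[:3]: print(a["p"],np.array(a["position"])*[640,480],onplane(im,*(np.array(a["position"])*[640,480]),.074),)
for a in r2[:3]: print(a["p"],np.array(a["position"])*[640,480],onplane(im2,*(np.array(a["position"])*[640,480]),.074))
b=case(-.128,0);print("model bar",b,proj(im,[*b,.074]),proj(im2,[*b,.074]))
```

```text
t 14.35 tcp [0.4657 0.1536 0.1474] jaw -42.22 zax [ 0.001  0.    -1.   ] F [ 0.25 -0.13  0.22] op 0.0851 q [ 0.17 -0.21  2.    0.    1.35  0.9 ]
[-0.2122 -0.1254]
0.67 [249.792 219.792] [0.60202032 0.08306657 0.074     ]
0.72 [314.112 232.896] [0.59664648 0.06524522 0.074     ]
0.68 [397.504 270.624] [ 0.69721355 -0.20046059  0.074     ]
0.49 [331.392 329.904] [ 0.50524897 -0.38531124  0.074     ]
model bar [0.59947608 0.08345132] [[249.56506014 220.9281873 ]] [[313.33423405 230.4694288 ]]
```

View pics/t8.png

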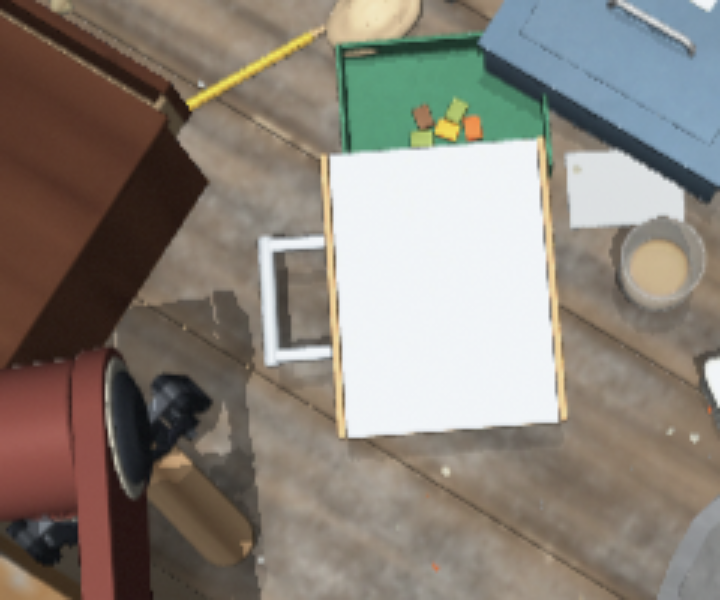

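{"op": "carry_out", "data": {"series": [[0.67, -0.35, 0, 0, 0, -0.91, 0.45], [0.67, -0.35, 0, 0, 0, -0.91, 0.45], [0.67, -0.35, 0, 0, 0, -0.91, 0.45], [0.67, -0.35, 0, 0, 0, -0.91, 0.45], [0.67, -0.35, 0, 0, 0, -0.91, 0.45], [0.67, -0.35, 0, 0, 0, -0.91, 0.45], [0.67, -0.35, 0, 0, 0, -0.91, 0.45], [0.67, -0.35, 0, 0, 0, -0.91, 0.45], [0, 0, -0.5, 0, 0, 0, 0.45], [0, 0, -0.3, 0, 0, 0, 0.45], [0, 0, 0, 0, 0, 0, 0.45]]}}

```text
t: 15.65
tool_pos: [0.5969, 0.084, 0.1218]
tool_rot: [-3.137, -0.168, 0.01]
contact_force: [-0.0, -0.4, -0.2]
opening: 0.0385
```

Run:
```python
from h import *
o=st();print(incase(o["tool_pos"]))
im=ctrl.get_image("top");cv2.imwrite("pics/t9.png",cv2.resize(im["frame"][120:320,160:400],None,fx=3,fy=3))
im=ctrl.get_image("side");cv2.imwrite("pics/s9.png",cv2.resize(im["frame"][150:300,240:440],None,fx=3.5,fy=3.5))
```

```text
t 15.65 tcp [0.5969 0.084  0.1218] jaw -83.85 zax [-0.007  0.    -1.   ] F [-0.03 -0.39 -0.25] op 0.0385 q [0.02 0.1  1.76 0.   1.3  1.48]
[-0.1288 -0.0025]
```

View pics/t9.png

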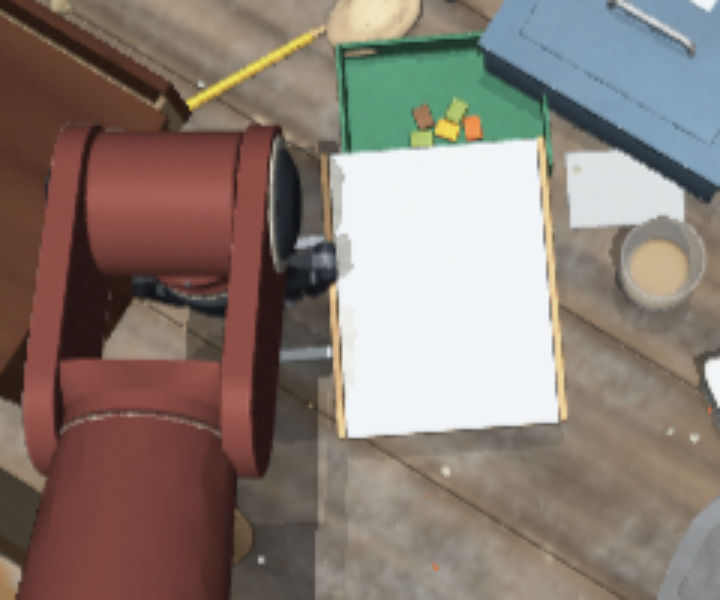

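View pics/s9.png

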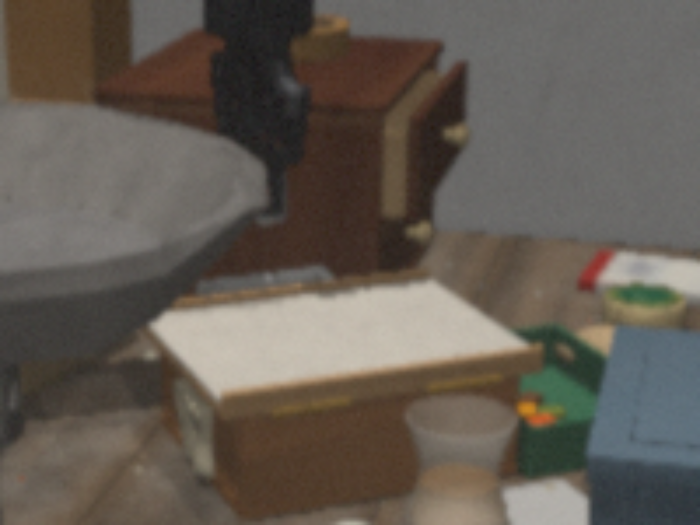

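{"op": "carry_out", "data": {"series": [[0.06, 0, -0.7, 0, 0, 0, 0.45], [0.03, 0, -0.7, 0, 0, 0, 0.45], [0, 0, -0.6, 0, 0, 0, 0.45], [0, 0, -0.4, 0, 0, 0, 0.45], [0, 0, -0.3, 0, 0, 0, 0.45], [0, 0, 0, 0, 0, 0, 0.45]]}}

```text
t: 16.35
tool_pos: [0.601, 0.0836, 0.0563]
tool_rot: [-3.137, -0.166, 0.004]
contact_force: [-0.1, 0.3, -0.1]
opening: 0.0383
```

Run:
```python
from h import *
o=st();print(incase(o["tool_pos"]))
im=ctrl.get_image("side");cv2.imwrite("pics/s10.png",cv2.resize(im["frame"][150:300,240:440],None,fx=3.5,fy=3.5))
```

```text
t 16.35 tcp [0.601  0.0836 0.0563] jaw -83.94 zax [-0.003 -0.    -1.   ] F [-0.07  0.34 -0.05] op 0.0383 q [0.02 0.18 1.78 0.   1.18 1.48]
[-0.128   0.0015]
```

View pics/s10.png

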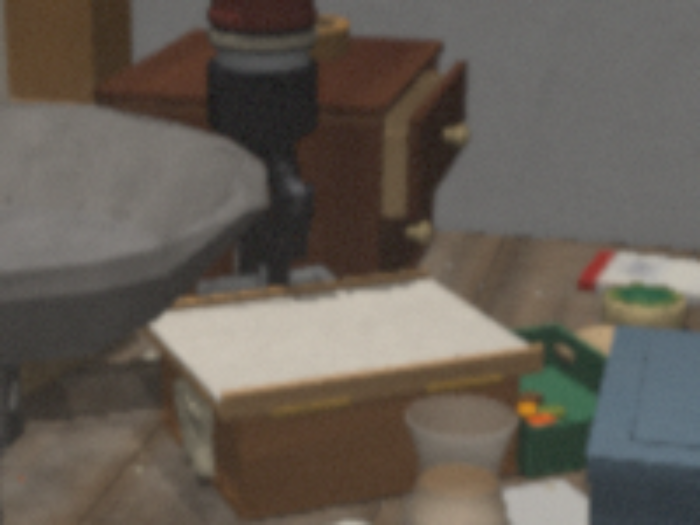

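{"op": "carry_out", "data": {"series": [[0, 0, -0.06, 0, 0, 0, 0.05], [0, 0, 0, 0, 0, 0, 0.05], [0, 0, 0, 0, 0, 0, 0.05], [0, 0, 0, 0, 0, 0, 0.05], [0, 0, 0, 0, 0, 0, 0.05], [0, 0, 0, 0, 0, 0, 0.05]], "grip_force": 40}}

```text
t: 17.0
tool_pos: [0.6026, 0.0837, 0.0573]
tool_rot: [-3.137, -0.166, -0.002]
contact_force: [0.2, 1.3, 4.1]
opening: 0.0103
```

Run:
```python
from h import *
o=st();print(incase(o["tool_pos"]),o["wrist_torque"])
# arc deltas from shut
r=.208;a0=np.arcsin(6/208);hx=.080
for d in(5,10,15,20,25,30,35,40):
    a=a0+np.radians(d);x=hx-r*np.cos(a);z=.068+r*np.sin(a)
    dx=x-(-.128+.0001);w=dx*XH;print(d,np.round(w,4),round(z-.074,4))
```

```text
t 17.0 tcp [0.6026 0.0837 0.0573] jaw -83.94 zax [ 0.001  0.    -1.   ] F [0.21 1.34 4.12] op 0.0103 q [0.02 0.18 1.78 0.   1.18 1.48]
[-0.1279  0.0031] [ 0.14017615 -0.0182376  -0.02506347]
5 [ 0.0001 -0.0013] 0.0181
10 [ 0.0005 -0.0042] 0.036
15 [ 0.0009 -0.0086] 0.0536
20 [ 0.0016 -0.0145] 0.0707
25 [ 0.0024 -0.0219] 0.0873
30 [ 0.0033 -0.0307] 0.1032
35 [ 0.0044 -0.0408] 0.1182
40 [ 0.0057 -0.0522] 0.1322
```

{"op": "carry_out", "data": {"series": [[0, -0.03, 0.36, 0, 0, 0, 0.05], [0, -0.03, 0.36, 0, 0, 0, 0.05], [0.01, -0.06, 0.36, 0, 0, 0, 0.05], [0.01, -0.06, 0.36, 0, 0, 0, 0.05], [0, 0, 0, 0, 0, 0, 0.05]]}}

```text
t: 17.5
tool_pos: [0.6029, 0.0798, 0.0933]
tool_rot: [-3.136, -0.166, -0.002]
contact_force: [1.9, 4.3, -2.2]
opening: 0.0107
```

Run:
```python
from h import *
o=st();print(incase(o["tool_pos"]),o["wrist_torque"])
im=ctrl.get_image("side");cv2.imwrite("pics/s11.png",cv2.resize(im["frame"][150:300,240:440],None,fx=3.5,fy=3.5))
```

```text
t 17.5 tcp [0.6029 0.0798 0.0933] jaw -83.95 zax [ 0.001  0.002 -1.   ] F [ 1.88  4.28 -2.22] op 0.0107 q [0.01 0.13 1.77 0.   1.24 1.47]
[-0.1239  0.003 ] [ 0.78229038 -0.41569332 -0.0569717 ]
```

View pics/s11.png

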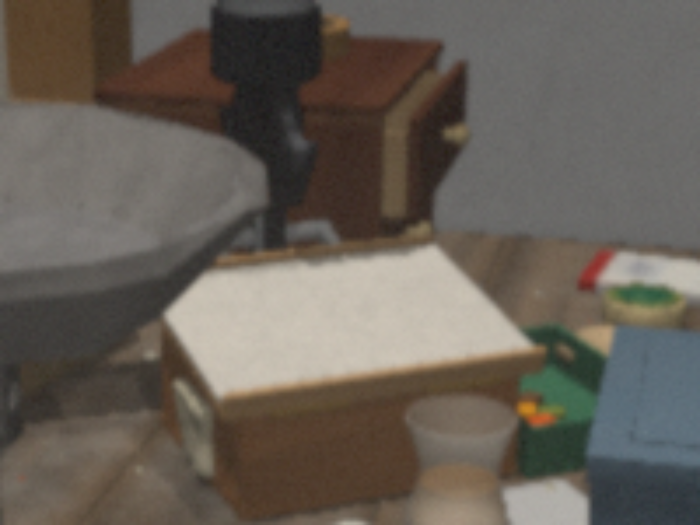

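{"op": "carry_out", "data": {"series": [[0.01, -0.09, 0.35, 0, 0, 0, 0.05], [0.01, -0.09, 0.35, 0, 0, 0, 0.05], [0.01, -0.12, 0.34, 0, 0, 0, 0.05], [0.02, -0.12, 0.34, 0, 0, 0, 0.05], [0.02, -0.15, 0.33, 0, 0, 0, 0.05], [0.02, -0.15, 0.33, 0, 0, 0, 0.05], [0.02, -0.18, 0.32, 0, 0, 0, 0.05], [0.02, -0.18, 0.32, 0, 0, 0, 0.05]]}}

```text
t: 18.35
tool_pos: [0.6055, 0.055, 0.1598]
tool_rot: [-3.131, -0.167, 0.0]
contact_force: [0.4, 10.3, 1.8]
opening: 0.0105
```

Run:
```python
from h import *
o=st();print(incase(o["tool_pos"]),o["wrist_torque"])
im=ctrl.get_image("side");cv2.imwrite("pics/s12.png",cv2.resize(im["frame"][150:300,240:440],None,fx=3.5,fy=3.5))
```

```text
t 18.35 tcp [0.6055 0.055  0.1598] jaw -83.89 zax [-0.     0.006 -1.   ] F [ 0.43 10.27  1.77] op 0.0105 q [-0.03  0.07  1.72  0.01  1.36  1.43]
[-0.0991  0.003 ] [ 1.91702693  0.02019476 -0.02798141]
```

View pics/s12.png

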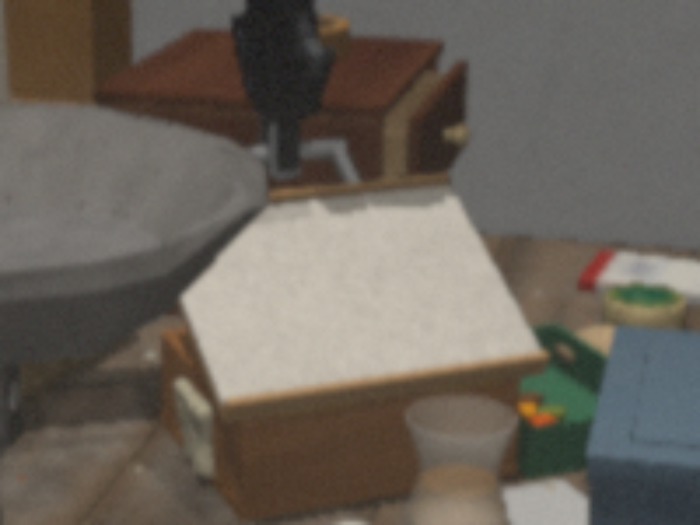

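{"op": "carry_out", "data": {"series": [[0.02, -0.18, 0.31, 0, 0, 0, 0.05], [0.02, -0.18, 0.3, 0, 0, 0, 0.05], [0.02, -0.2, 0.28, 0, 0, 0, 0.05], [0.02, -0.2, 0.26, 0, 0, 0, 0.05], [0, 0, 0, 0, 0, 0, 0.05], [0, 0, 0, 0, 0, 0, 0.05]]}}

```text
t: 19.0
tool_pos: [0.6076, 0.0352, 0.189]
tool_rot: [-3.133, -0.167, -0.0]
contact_force: [-1.5, 8.8, 4.7]
opening: 0.0101
```

Run:
```python
from h import *
o=st();print(incase(o["tool_pos"]),o["wrist_torque"])
dz=o["tool_pos"][2]-.0573;print("angle by z",np.degrees(np.arcsin((dz+.006)/.208))-1.65)
im=ctrl.get_image("side");cv2.imwrite("pics/s13.png",cv2.resize(im["frame"][150:300,240:440],None,fx=3.5,fy=3.5))
it=ctrl.get_image("top");cv2.imwrite("pics/t13.png",it["frame"])
# predicted front corners of lid upper face (far and near ends) at angles
for d in(34,37,40,43,46):
    a=np.radians(d);P=[]
    for y in(-.105,.105):
        dx,dz=.163,.018   # front bead outer top: 163 mm ahead of hinge, z .086
        P.append([*case(.08-dx*np.cos(a)+dz*np.sin(a),y),.068+dx*np.sin(a)+dz*np.cos(a)])
    q=proj(im,P);print(d,np.round((q-[240,150])*3.5,1).tolist())
```

```text
t 19.0 tcp [0.6076 0.0352 0.189 ] jaw -83.91 zax [-0.     0.005 -1.   ] F [-1.53  8.79  4.7 ] op 0.0101 q [-0.07  0.04  1.69  0.    1.4   1.4 ]
[-0.0791  0.0029] [ 1.49261682  0.14009597 -0.03207005]
angle by z 39.79568984250439
34 [[145.0, 188.3], [449.3, 156.7]]
37 [[147.6, 180.6], [453.6, 149.3]]
40 [[150.3, 173.4], [458.2, 142.3]]
43 [[153.2, 166.7], [463.0, 135.9]]
46 [[156.4, 160.6], [468.1, 129.9]]
```

View pics/s13.png

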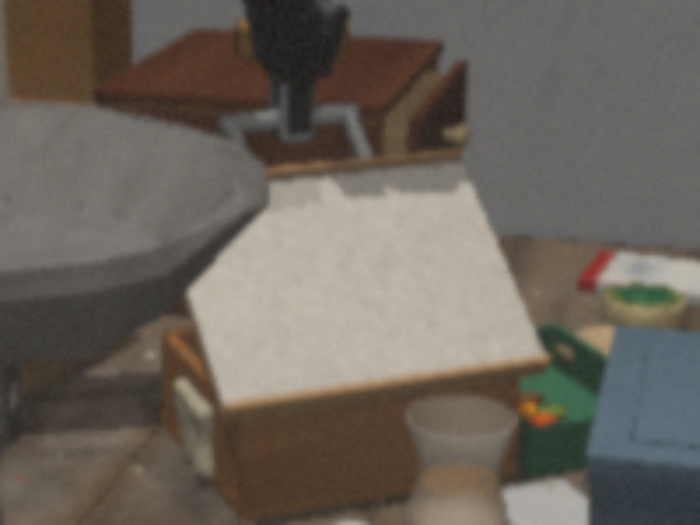

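View pics/t13.png

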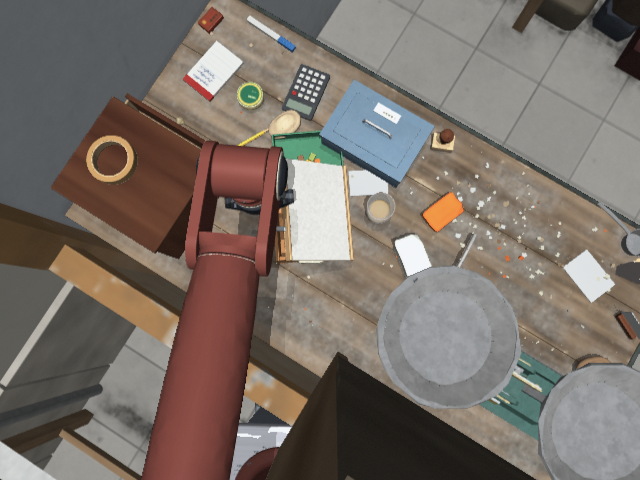

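Run:
```python
from h import *
im=dict(np.load("side.npz"))
for d in(0,10,30,38,40):
    a=np.radians(d);P=[]
    for dx in(.163,0.003):
        dz=.018
        P.append([*case(.08-dx*np.cos(a)+dz*np.sin(a),.105),.068+dx*np.sin(a)+dz*np.cos(a)])
    q=proj(im,P);print(d,np.round((q-[240,150])*3.5,1).tolist())
rows=[]
for n in("s9","s11","s12","s13"):
    rows.append(cv2.imread(f"pics/{n}.png")[100:300,330:560])
cv2.imwrite("pics/cmp.png",cv2.resize(np.vstack([np.hstack(rows[:2]),np.hstack(rows[2:])]),None,fx=1.4,fy=1.4))
```

```text
0 [[420.3, 266.8], [534.7, 342.3]]
10 [[425.0, 230.5], [537.3, 343.6]]
30 [[444.0, 167.3], [542.3, 348.8]]
38 [[455.1, 146.9], [544.1, 351.7]]
40 [[458.2, 142.3], [544.5, 352.5]]
```

View pics/cmp.png

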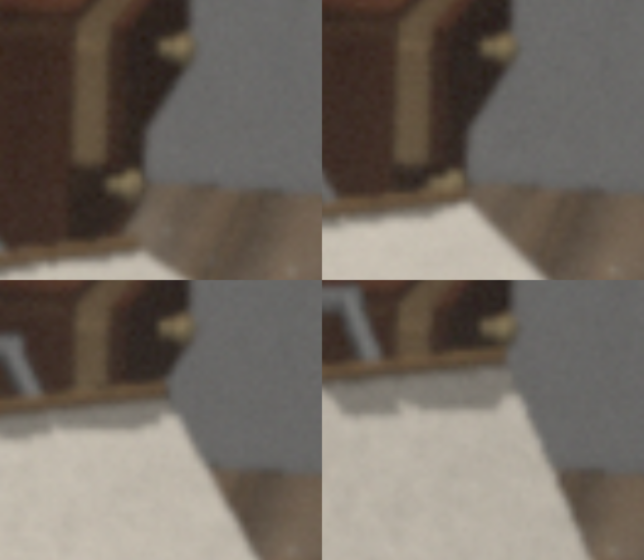

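{"op": "carry_out", "data": {"series": [[0, 0, 0, 0, 0, 0, 0.05], [0, 0, 0, 0, 0, 0, 0.05], [0, 0, 0, 0, 0, 0, 0.05], [0, 0, 0, 0, 0, 0, 0.05], [0, 0, 0, 0, 0, 0, 0.05]]}}

```text
t: 19.6
tool_pos: [0.6076, 0.0353, 0.1888]
tool_rot: [-3.133, -0.167, -0.0]
contact_force: [-1.7, 8.1, 4.7]
opening: 0.0107
```

Run:
```python
from h import *
o=st();print(np.round(o["dq"],4))
im=ctrl.get_image("top");f=im["frame"]
cv2.imwrite("pics/t14.png",np.hstack([cv2.resize(f[110:260,230:380],(400,400)),cv2.resize(f[220:320,150:250],(400,400))]))
r=ctrl.mark_of(im,"counter_brush");print([(a["p"],np.array(a["position"])*[640,480]) for a in r[:2]])
```

```text
t 19.6 tcp [0.6076 0.0353 0.1888] jaw -83.89 zax [-0.     0.004 -1.   ] F [-1.68  8.08  4.67] op 0.0107 q [-0.07  0.04  1.69  0.    1.4   1.4 ]
[-0.0012  0.0001 -0.0004 -0.     -0.0005  0.0019]
[]
```

View pics/t14.png

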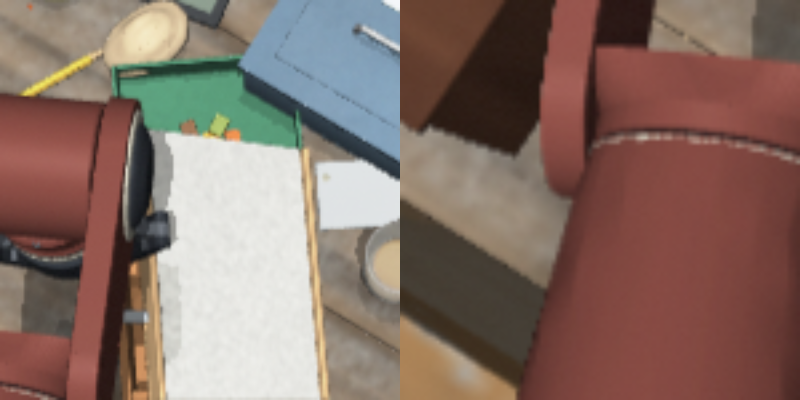

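Run:
```python
from h import *
print(ctrl.finish_job())
```

```text
the job is handed in; nothing more can be done
None
```

I swept all five chips into the green tray in one pass and laid the brush back where it started, bristles down. I then raised the lid by its bar to about 40 degrees and handed the job in at 19.7 s, with the gripper still holding it.

What the last checks showed:
- **Lid angle:** 39.8 degrees from the height of the tool, but about 38 degrees from the side picture. The two disagree slightly, and both are well inside the 34 to 46 degree limits.
- **Hold:** the tool moved 0.2 mm at most over the last 0.6 s. The wrist felt about 10 N, most of it a sideways push from the bar.
- **Chips:** all five showed in the tray, and the lid was clear, before I raised it. In the last picture the raised lid and arm hid part of the tray, so I could see only some of them.
- **Brush:** a picture showed it lying on the counter just after I let it go. The arm hid it in the last pictures and the network found nothing, so I could not check it again. Nothing came near it after I let go.
- **Tea glass, scoop and other soaps:** I kept clear of all of them. They look unmoved in the pictures where they show, but I did not measure their positions.

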